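# Unlock a cavity filter and hold its tuning rod drawn out

## Robot

A 6-joint arm with a two-finger parallel gripper is mounted at the origin on the work surface. World frame = base frame: x ahead of the robot, y to its left, z up, the work surface at z = 0. Lengths are in m, angles in degrees, forces in N, time in s.
With the tool pointing down it reaches from about 0.2 to 0.875 m from the base axis. Payload 3.4 kg.
Tool frame: the origin (TCP) lies midway between the tips of the shut fingers; the grasp point (between the pads) lies 19 mm behind it; z points along the fingers, y is the line along which they close (so a half turn about z gives the same grasp; the last joint's range is limited). The gripper opens to 94 mm and grips with 3 to 60 N. Pads are 16 mm wide; open, the fingers measure 119 mm over their backs; the gripper's body (75 mm by 177 mm) begins 78 mm behind the grasp point.
Start: joints at [-6.933, 15.808, 86.224, -0, 77.962, -6.933], TCP at [0.575, -0, 0.168] pointing down, gripper open.
Joint ranges: [-165.64, 165.64], [-43.16, 119.46], [12.63, 154.43], [-67.54, 247.53], [6.08, 155.33], [-154.97, 154.97]. Speed limits (degrees/s): [147.25, 147.25, 180, 180, 180, 180].

## Interface

Orientations are given as a 3x3 rotation matrix whose columns are the frame's x, y, z axes.
In Python, from bench import state, grab_frame, hand_in gives the robot as it stands.
- The arm moves only by the shell command python3 -m handwheel 'ROWS' [FORCE]. ROWS is JSON, a list of rows, each a list of 5 numbers: the shift along the tool's x, y, z in m, then the turn about the tool's z in rad, then the opening, from 0 (shut) to 1 (fully open). In form: [[x, y, z, twist, jaw], ...]. A call has 1 to 12 rows; each row shifts and turns the commanded pose from where the row before left it, along the tool's axes as they then stand; what a row does not reach is not made up. A row lasts 1/12 s, in which the tool goes at most 41.7 mm and 7.16 degrees, less where a joint would pass 70% of its speed; a pose out of reach is approached as far as the arm can. A call with a gripper value outside its range is refused whole. The fingers move at their own pace and stop on an object; FORCE is the grip in N (left out, the last holds). Time passes only in rows, so rows that do not move let the fingers close. It gives the time, the measured TCP pose, the force, the opening and the grip force at its end, in the units of the state.
- state(): the state, without advancing time (a new reading comes with each control period).
- grab_frame(name): name is "scene" or "side" or "wrist"; returns a dict with "frame" (384x512x3 uint8, red, green, blue), "depth" (384x512 float32, m along the optical axis (not along the pixel's ray), 0 where there is no reading), "intrinsics" (3x3 intrinsics, pixels), "R" (3x3) and "t" (3): a world point X has camera coordinates R X + t; the wrist camera has in their place "mount" (4x4, takes a point from camera to tool coordinates, whose origin is the TCP and whose axes are the flange's). Camera axes: x right, y down, z forward; pixel columns grow to the right and rows downward; lengths in m; the calibration is good to about 2 mm. The wrist camera is an equidistant fisheye: a pixel r from the principal point sees the ray r / f radians off the axis. A picture is of the moment at which its call begins: read the wrist's pose just before it.
- hand_in(): hands the job in; it is judged then, once.
The state is a dict: "t": time; "joints": joint angles; "joint_velocities": joint speeds; "tau": joint torques, N m; "ee_pos": TCP position; "eef_rot": TCP orientation; "ft_force": force on the tool from outside, world axes, zero at the start; "moment": the same for the moment, N m; "width": finger opening in m; "finger_force": force on a finger pad.
Only numpy, scipy, OpenCV 4.12 (cv2) and the standard library are available. Lean on these libraries where they do the work, as an engineer would, in place of code of your own. Each camera call takes 0.05 s, during which the arm holds its last target. There are 200 camera calls.

## Task

Retune the aluminium cavity filter on the radio bench: push the yellow lock plate by its red tab, along its slide towards the black-knobbed tuning rod, until the spring detent snaps it in at the end of its travel. Then grip the knob and draw the rod gently straight up out of its snug bore by about 40 mm, until its red ring has just come out above the lock plate, without prying it sideways or pulling it right out, and finish still holding it there, steady. Leave the other things on the bench alone.

Things in the scene. Friction and masses are not known exactly. Their poses are not given: they have to be found in the camera images.
- filter: Cavity filter fixed to the bench: aluminium block 90 x 170 x 85 mm high (its x, y, z), two brass connectors on its -x face. Origin: centre of its underside; z up. On top: bore of the tuning rod at its (0, +20) mm; yellow lock plate that slides along its +y; steel guide strips 12 mm high beside the plate; black detent block 20 mm high at its (+36, 0) mm.
- bore_mouth (a point): Centre of the mouth of the bore, on the top face of the filter (85 mm above the bench); axes as the filter's. Vertical blind bore 15 mm wide, 75 mm deep, for the 14 mm rod.
- rod: Steel tuning rod upright in the bore. Origin: on its axis, at the underside of its brass collar (22 mm wide, 5 thick), which rests on the filter's top when the rod is fully in; z up along it. Below the origin: 14 mm rod, 70 mm long, red ring painted 21 to 29 mm down. Above: 12 mm stem, then the knob (rod_knob). 0.11 to 0.22 kg; only weight and rubbing keep it in the bore.
- rod_knob (a point): Middle of the black knurled knob of the tuning rod, to grip: 24 mm in diameter, 30 mm tall, on the rod's axis, 50 mm above the rod's origin; axes as the rod's.
- lock (a joint): Travel of the lock plate along the filter's +y, 0 to 0.030 m; starts at 0 to 0.012, lying over the collar so that the rod is locked in. Rubs with about 0.5 N; from about 0.020 a spring ball resists with up to about 11 N, past that it snaps to its stop at 0.030: rod free, ball keeps it there. Plate 4 mm thick, its top face 10.5 mm above the filter's top.
- lock_tab (a point): Middle of the outer (-y) face of the red upright tab on the lock plate, to be pushed towards +y; moves with the plate, axes as the filter's. Tab 40 mm wide (x), 8 mm thick (y), from the plate's top to 10 mm above this point, which is 18 mm above the filter's top and 78 mm to -y of the bore's axis at joint value 0.
- tray: Bystander: blue plastic parts tray, 80 x 110 x 30 mm, beyond the filter; origin centre of its underside.
- screwdriver: Bystander: orange-handled screwdriver 170 mm long, lying on the robot's side of the filter.
- adapter: Bystander: small steel and brass coaxial adapter, 24 mm wide, 34 mm tall, standing off the tab end of the filter; origin centre of its underside.
- mic: Bystander: chrome desk microphone, base 120 mm wide, 213 mm tall; origin centre of its underside.
- mug: Bystander: blue mug, 80 mm wide, 95 mm tall; origin centre of its underside.
- key: Bystander: brass telegraph key on a dark base 110 x 75 mm, 49 mm tall; origin centre of its underside.
- logbook: Bystander: logbook 150 x 200 x 12 mm with a pen on it; origin centre of its underside.
Things that resemble listed ones, but are neither listed nor needed, are in the scene too. Leave any pink look-alike of the filter alone.

How it is judged (in metres and radians):
On the way:
1. the lock plate is snapped into its detent (travel over 28 mm) with the rod still fully in (value of joint lock above 0.028 m and z of rod in the frame of bore_mouth below 0.004 m), for 0.2 s.
At the end, for the whole second after the job is handed in: The lock plate is in its detent (over 28 mm), and the fingers still hold the rod (over 1 N) at rest (under 10 mm/s), drawn out 34 to 48 mm, upright in its bore within 0.06 rad and 4 mm, rubbing on the filter with less than 10 N (value of joint lock above 0.028 m and z of rod in the frame of bore_mouth between 0.034 and 0.048 m and angle between the z axis of rod and the z axis of filter, either way round below 0.06 rad and horizontal distance between rod and bore_mouth below 0.004 m and contact force between the fingers and rod above 1 N and contact force between rod and filter below 10 N and linear speed of rod below 0.01 m/s); the arm keeps its last pose, push and grip.
It fails at once if the rod is forced against the filter or its lock plate (over 20 N) (contact force between rod and filter above 20 N).
It fails at once if the rod is pulled right out (over 62 mm) (z of rod in the frame of bore_mouth above 0.062 m).
It fails at once if a bystander is moved more than 20 mm (distance of any of tray, screwdriver, adapter, mic, mug, key, logbook from where it was at the start of the episode above 0.02 m).
It fails at once if the mug, microphone or adapter is tipped (angle between any of mug, mic, adapter's own z axis and vertical above 0.4 rad).
It also fails if it takes over 43 s, if anything falls off the work surface, if the arm or the gripper's body presses on something with over 40 N, if the wrist force passes 120 N, or if a joint passes its speed limit or range.

## Working session

There is one attempt and no reset: what is moved stays moved. The work goes in short steps, Python scripts to look and compute and a shell command to move; the robot and the scene stay as the last step left them, time stands still between calls to the robot, and variables do not carry over. Pictures are saved under pics/ and viewed, at most 11 in all, crops included, and the job is handed in when it is done.

```bash
mkdir -p pics; cat > h.py <<'E'
import numpy as np, cv2, pickle
from bench import state, grab_frame, hand_in
def shot(n,name):
    s=state(); f=grab_frame(n); pickle.dump((s,f),open(f'pics/{name}.pkl','wb'))
    cv2.imwrite(f'pics/{name}.png',cv2.cvtColor(f['frame'],cv2.COLOR_RGB2BGR)); return s,f
def load(name): return pickle.load(open(f'pics/{name}.pkl','rb'))
def ray(s,f,u,v):
    K=np.array(f['intrinsics'])
    if 'mount' in f:
        M=np.array(f['mount']); dx,dy=(u-K[0,2]),(v-K[1,2]); a=dx/K[0,0]; b=dy/K[1,1]; th=np.hypot(a,b)+1e-12
        d=np.array([a/th*np.sin(th),b/th*np.sin(th),np.cos(th)])
        Rw=np.array(s['eef_rot']); return Rw@M[:3,3]+np.array(s['ee_pos']), Rw@M[:3,:3]@d
    R=np.array(f['R']);t=np.array(f['t']); d=np.linalg.inv(K)@[u,v,1.]
    return -R.T@t, R.T@d
def onz(s,f,u,v,z):
    o,d=ray(s,f,u,v); return o+d*(z-o[2])/d[2]
def pt(s,f,u,v):  # depth point, scene/side
    o,d=ray(s,f,u,v); return o+d*f['depth'][int(v),int(u)]
E
python3 - <<'E'
from h import *
ims=[]
for n in ('scene','side','wrist'):
    s,f=shot(n,n+'0'); print(n,[f.get(k) for k in('intrinsics','R','t','mount')])
print(s)
E
```

```text
scene [array([[390.58141511,   0.        , 256.1820697 ],
       [  0.        , 390.58141511, 191.6775025 ],
       [  0.        ,   0.        ,   1.        ]]), array([[-0.12320547,  0.99233839,  0.00921629],
       [ 0.82820926,  0.10793515, -0.54992674],
       [-0.54670818, -0.06012096, -0.83516204]]), array([ 0.06784736, -0.41231399,  1.47658286]), None]
side [array([[421.52065594,   0.        , 255.90047235],
       [  0.        , 421.52065594, 191.35812488],
       [  0.        ,   0.        ,   1.        ]]), array([[ 0.95288231, -0.30333669,  0.0014669 ],
       [-0.17178639, -0.54361168, -0.8215691 ],
       [ 0.25000948,  0.78260667, -0.57010706]]), array([-0.54835844,  0.17913146,  1.29394262]), None]
wrist [array([[297.31863964,   0.        , 257.96302583],
       [  0.        , 297.31863964, 191.95101026],
       [  0.        ,   0.        ,   1.        ]]), None, None, array([[-4.26715390e-04, -9.73822229e-01, -2.27310544e-01,
         6.66433861e-02],
       [ 9.99999291e-01, -6.68296506e-04,  9.85818354e-04,
        -1.71425772e-04],
       [-1.11192267e-03, -2.27309
[... 244 characters left out ...]
.79629613e+01, -6.93325664e+00]), 'joint_velocities': array([ 0.08077447, -0.07656862, -0.12497155, -0.03905237,  0.00196664,
        0.0508524 ]), 'tau': array([ 2.09665013e-03, -4.05456018e+01, -2.37780511e+01,  7.03444169e-02,
        2.99401337e-02, -2.48708608e-05]), 'ee_pos': array([5.74453646e-01, 5.67016743e-05, 1.67030591e-01]), 'eef_rot': array([[ 4.87713199e-06,  9.99998787e-01, -1.55772395e-03],
       [ 9.99999981e-01, -4.57340315e-06,  1.94985957e-04],
       [ 1.94978596e-04, -1.55772487e-03, -9.99998768e-01]]), 'ft_force': array([-0.46207212,  0.65731962,  0.46048475]), 'moment': array([-0.02547033,  0.01071751, -0.06682518]), 'finger_force': 0.0, 'width': 0.0937080668982009}
```

View pics/scene0.png

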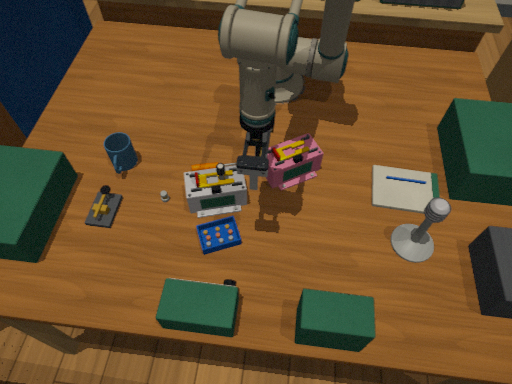

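View pics/side0.png

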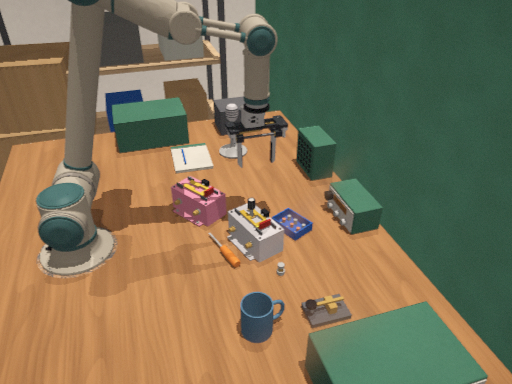

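The candidates are the aluminium filter at scene (216,188) / side (255,230) and its pink look-alike at scene (295,162) / side (199,200). The adapter is at scene (165,197), off the left (-y) end of the grey one. The grey one fits the description, so I'll check it close up.

```bash
python3 - <<'E'
from h import *
a=cv2.imread('pics/scene0.png')[150:225,155:265]; b=cv2.imread('pics/side0.png')[190:265,205:315]
a,b=[cv2.resize(i,None,fx=7,fy=4*1.0,interpolation=cv2.INTER_CUBIC) if 0 else cv2.resize(i,(440*1,300),interpolation=cv2.INTER_CUBIC) for i in(a,b)]
cv2.imwrite('pics/crop1.png',np.vstack([a,b]))
for n,R in(('scene0',(150,225,155,265)),('side0',(190,265,205,315))):
    s,f=load(n); hsv=cv2.cvtColor(f['frame'],cv2.COLOR_RGB2HSV)
    m=np.zeros(hsv.shape[:2],bool); m[R[0]:R[1],R[2]:R[3]]=1
    H,S,V=hsv[...,0],hsv[...,1],hsv[...,2]
    for c,mm in(('red',((H<6)|(H>174))&(S>170)&(V>90)),('yel',(H>22)&(H<33)&(S>150)&(V>120)),('blk',(V<50))):
        k,l,st,ce=cv2.connectedComponentsWithStats((mm&m).astype('uint8'))
        for i in range(1,k):
            if st[i,4]>8:
                u,v=ce[i]; ys,xs=np.where(l==i); P=np.array([pt(s,f,x,y) for x,y in zip(xs,ys)])
                print(n,c,st[i],ce[i].round(1),np.median(P,0).round(3))
E
```

```text
scene0 red [195 173   3  11  23] [196.2 177.9] [ 0.551 -0.168  0.114]
scene0 yel [225 170   8   5  28] [228.5 172.1] [ 0.506 -0.087  0.096]
scene0 yel [198 173  36  14 201] [211.8 180.2] [ 0.539 -0.139  0.097]
scene0 blk [237 150  28  21 385] [251.5 160.9] [ 0.648 -0.001  0.345]
scene0 blk [217 167   8   9  48] [220.4 171.3] [ 0.536 -0.102  0.139]
scene0 blk [232 183  10   3  18] [236.3 183.9] [ 0.54  -0.058  0.093]
scene0 blk [211 185  10   9  63] [215.8 189.2] [ 0.572 -0.112  0.104]
scene0 blk [192 189   9   3  16] [195.9 189.8] [ 0.574 -0.167  0.093]
scene0 blk [201 195  34  14 280] [217.5 201.5] [ 0.575 -0.109  0.043]
side0 red [205 190   8   7  37] [208.  192.2] [0.424 0.037 0.101]
side0 red [260 219  10  10  58] [264.4 223.6] [ 0.545 -0.175  0.106]
side0 yel [254 223   5   4   9] [255.9 224.8] [ 0.522 -0.161  0.095]
side0 blk [248 201   7   8  43] [250.9 204.3] [ 0.522 -0.115  0.137]
side0 blk [262 209   7   8  35] [265.1 212.6] [ 0.566 -0.122  0.102]
```

View pics/crop1.png

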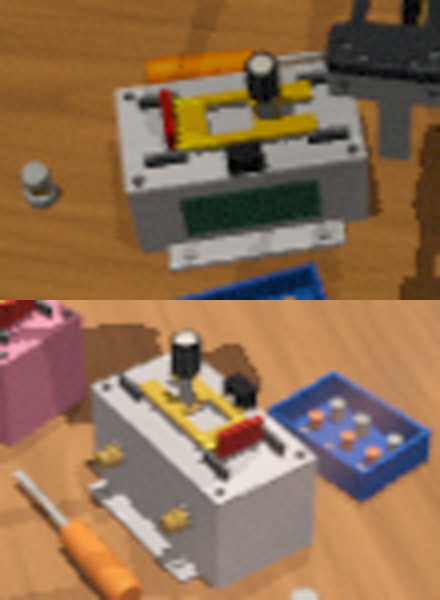

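The close crop confirms the choice: grey block, yellow plate with its red tab at the -y end, black knob standing on the bore, and black detent block on the +x side.

View pics/wrist0.png

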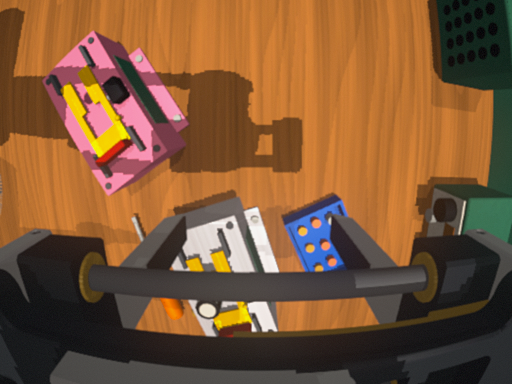

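```bash
python3 -m handwheel '[[0,0,-0.03,0,0],[0,0,-0.02,0,0],[-0.037,-0.0025,0,0,0],[-0.037,-0.0025,0,0,0],[-0.037,-0.0025,0,0,0],[-0.037,-0.0025,0,0,0],[-0.037,-0.0025,0,0,0],[-0.037,-0.0025,0,0,0],[0,0,0,-0.1,0],[0,0,0,-0.1,0],[0,0,0,-0.08,0],[0,0,0,0,0]]' 20 && python3 - <<'E'
from h import *
s,f=shot('wrist','wrist1'); print(s['t'],s['ee_pos'],s['eef_rot'],s['width'])
E
```

```text
t: 1.15
ee_pos: [0.5597, -0.2224, 0.2173]
eef_rot: [[-0.277, 0.961, -0.001], [0.961, 0.277, 0.001], [0.001, -0.001, -1.0]]
ft_force: [-0.5, 0.3, 0.1]
width: 0.0175
finger_force: 0.0
1.15 [ 0.55966536 -0.2224169   0.21725519] [[-2.76644334e-01  9.60972020e-01 -8.29539036e-04]
 [ 9.60972085e-01  2.76644821e-01  5.42464334e-04]
 [ 7.50780725e-04 -6.47094173e-04 -9.99999509e-01]] 0.017535849378657355
```

View pics/wrist1.png

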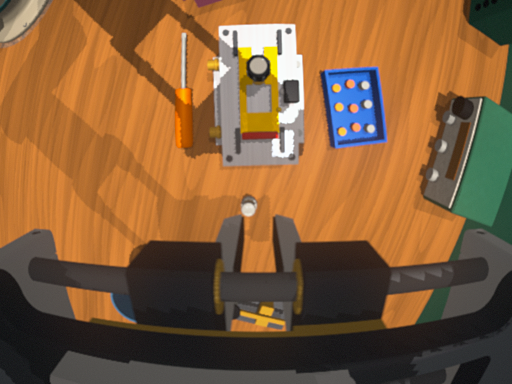

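The wrist view shows the filter nearly upright in the image. The red tab top is at (260,135), the knob top at (258,66), and the corner screws are near (226,30), (289,31), (230,158) and (289,157).

```bash
python3 - <<'E'
from h import *
s,f=load('wrist1'); im=f['frame']; hsv=cv2.cvtColor(im,cv2.COLOR_RGB2HSV).astype(int); H,S,V=hsv[...,0],hsv[...,1],hsv[...,2]
def comp(mm,R,mn=4):
    m=np.zeros(mm.shape,'uint8'); m[R[0]:R[1],R[2]:R[3]]=mm[R[0]:R[1],R[2]:R[3]]
    k,l,st,ce=cv2.connectedComponentsWithStats(m); return [(st[i],ce[i],l==i) for i in range(1,k) if st[i,4]>=mn]
for st,ce,l in comp(((H<6)|(H>174))&(S>150)&(V>60),(110,150,230,290)):
    print('red',st,ce.round(1)); ys,xs=np.where(l)
    for u in (xs.min()+3,int(ce[0]),xs.max()-3):
        r=ys[xs==u]; print('  col',u,r.min(),r.max()+1,'top/front edge at z .113',onz(s,f,u,r.min(),.113).round(4),onz(s,f,u,r.max()+1,.113).round(4))
for st,ce,l in comp((S<60)&(V>110),(48,85,245,272),20): print('knobtop',st,ce.round(1),onz(s,f,*ce,.150).round(4))
for st,ce,l in comp(V<60,(25,175,218,300),3): print('blk',st,ce.round(1),onz(s,f,*ce,.085).round(4), onz(s,f,*ce,.105).round(4))
s0,f0=load('scene0'); s1,f1=load('side0')
def tri(a,b):
    (o,d),(p,e)=ray(s0,f0,*a),ray(s1,f1,*b); A=np.stack([d,-e],1); x=np.linalg.lstsq(A,p-o,rcond=None)[0]; q,r=o+d*x[0],p+e*x[1]; return ((q+r)/2).round(4),np.linalg.norm(q-r)
print('knob tri',tri((220.4,171.3),(250.9,204.3)))
E
```

```text
red [242 132  36   7 207] [259.5 135.1]
  col 245 133 139 top/front edge at z .113 [ 0.531  -0.1717  0.113 ] [ 0.5328 -0.1779  0.113 ]
  col 259 133 138 top/front edge at z .113 [ 0.5455 -0.1675  0.113 ] [ 0.547  -0.1727  0.113 ]
  col 274 132 138 top/front edge at z .113 [ 0.5607 -0.162   0.113 ] [ 0.5625 -0.1682  0.113 ]
knobtop [252  48  12   8  86] [257.3  51.2] [ 0.5215 -0.0904  0.15  ]
knobtop [250  57  17  17 232] [258.   65.2] [ 0.526  -0.1038  0.15  ]
blk [234  53   3   3   6] [235.   54.2] [ 0.4928 -0.0853  0.085 ] [ 0.4956 -0.0895  0.105 ]
blk [247  56  22  25 178] [256.7  71.9] [ 0.5233 -0.0994  0.085 ] [ 0.5243 -0.1028  0.105 ]
blk [283  82   9  21  65] [285.5  94.2] [ 0.5627 -0.1157  0.085 ] [ 0.5615 -0.1181  0.105 ]
knob tri (array([ 0.5272, -0.1039,  0.1284]), np.float64(0.0019197334022998441))
```

```bash
python3 -m handwheel '[[0,0,0.03,-0.02,0],[0,0,0.03,0,0],[0,0,0.03,0,0],[0.002,0.002,0.02,0,0],[0.01,0,0.006,0,0],[0.015,0,0,0,0],[0.007,0,0,0,0],[0,0,0,0,0]]' && python3 - <<'E'
from h import *
s,f=shot('wrist','wrist2'); print(s['t'],s['ee_pos'],s['ft_force'])
E
```

```text
t: 1.87
ee_pos: [0.5521, -0.187, 0.1036]
eef_rot: [[-0.297, 0.955, 0.002], [0.955, 0.297, -0.0], [-0.001, 0.002, -1.0]]
ft_force: [-0.5, -0.3, 0.9]
width: 0.0006
finger_force: 0.0
1.8667 [ 0.55211148 -0.18695097  0.10363896] [-0.51447164 -0.26863498  0.89293063]
```

View pics/wrist2.png

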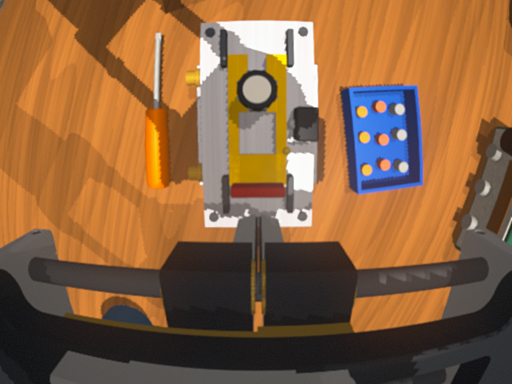

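The fingers are centred behind the tab at (258,192), with a gap of about 6 mm. The filter's axis is parallel to the tool's x.

```bash
python3 -m handwheel '[[0.003,0,0,0,0],[0.003,0,0,0,0],[0.003,0,0,0,0],[0.003,0,0,0,0],[0.003,0,0,0,0],[0.003,0,0,0,0],[0,0,0,0,0]]'; python3 -m handwheel '[[0.002,0,0,0,0],[0.002,0,0,0,0],[0.001,0,0,0,0],[0,0,0,0,0]]'
```

```text
t: 2.5
ee_pos: [0.5463, -0.1711, 0.1017]
eef_rot: [[-0.296, 0.955, -0.0], [0.955, 0.296, 0.0], [0.001, -0.0, -1.0]]
ft_force: [-0.3, -0.4, 0.3]
width: 0.0005
finger_force: 0.0
t: 2.83
ee_pos: [0.545, -0.1668, 0.1018]
eef_rot: [[-0.296, 0.955, -0.0], [0.955, 0.296, 0.0], [0.0, -0.0, -1.0]]
ft_force: [-0.1, 0.7, 0.4]
width: 0.0006
finger_force: 0.0
```

```bash
python3 -m handwheel '[[0.002,0,0,0,0],[0.002,0,0,0,0],[0.001,0,0,0,0],[0,0,0,0,0]]'; python3 -m handwheel '[[0.001,0,0,0,0],[0.001,0,0,0,0],[0.001,0,0,0,0],[0,0,0,0,0]]'; python3 - <<'E'
from h import *
s,f=shot('wrist','wrist3'); print(s['t'],s['ee_pos'],s['ft_force'])
E
```

```text
t: 3.17
ee_pos: [0.5435, -0.1619, 0.1018]
eef_rot: [[-0.296, 0.955, -0.0], [0.955, 0.296, 0.0], [0.0, 0.0, -1.0]]
ft_force: [1.1, -0.3, -0.1]
width: 0.0005
finger_force: 0.0
t: 3.5
ee_pos: [0.5426, -0.1591, 0.1018]
eef_rot: [[-0.296, 0.955, 0.0], [0.955, 0.296, 0.0], [0.0, 0.0, -1.0]]
ft_force: [1.4, 0.3, -0.5]
width: 0.0004
finger_force: 0.0
3.5 [ 0.54264944 -0.15909706  0.10179409] [ 1.4027032   0.32904036 -0.53836638]
```

View pics/wrist3.png

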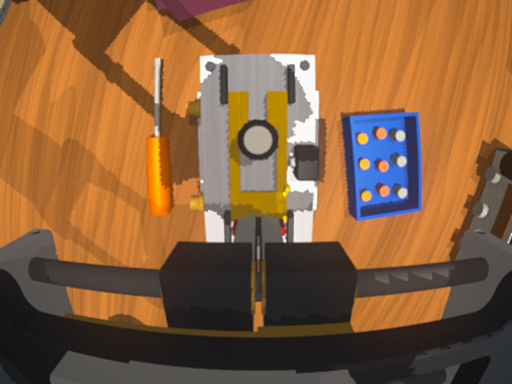

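The tab appears to be at row 228, under the fingertips, and the force is low. I'll check from the other cameras.

```bash
python3 - <<'E'
from h import *
s,f=load('wrist3'); M=np.array(f['mount']);K=f['intrinsics']
for p in [(0,0,0),(0.008,0,0),(-.008,0,0),(.008,0,-.011),(.008,.02,-.011),(.016,.02,-.011)]:
    c=np.linalg.inv(M)@[*p,1]; th=np.arctan2(np.hypot(c[0],c[1]),c[2]); r=th*K[0,0]/np.hypot(c[0],c[1]); print(p,(c[0]*r+K[0,2]).round(1),(c[1]*r+K[1,2]).round(1))
ims=[]
s,f=shot('side','side3'); s,f2=shot('scene','scene3')
a=cv2.imread('pics/scene3.png')[150:225,155:265]; b=cv2.imread('pics/side3.png')[175:250,205:315]
cv2.imwrite('pics/crop3.png',np.vstack([cv2.resize(i,(440,300),interpolation=cv2.INTER_CUBIC) for i in (a,b)]))
E
```

```text
(0, 0, 0) 257.5 212.3
(0.008, 0, 0) 257.5 202.2
(-0.008, 0, 0) 257.5 222.2
(0.008, 0, -0.011) 257.5 206.2
(0.008, 0.02, -0.011) 285.2 206.1
(0.016, 0.02, -0.011) 285.4 195.4
```

View pics/crop3.png

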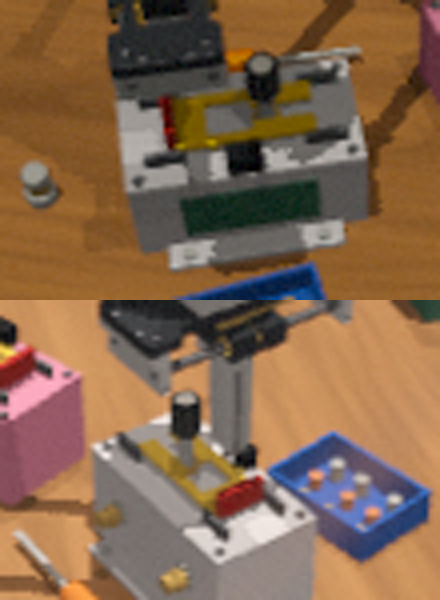

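```bash
python3 - <<'E'
from h import *
def proj(f,P):
    c=f['R']@np.array(P)+f['t']; q=f['intrinsics']@c; return (q[:2]/q[2]).round(1)
for n in('scene3','side3'):
    s,f=load(n); d0=load(n[:-1]+'0')[1]
    print(n,s['ee_pos'].round(4),'TCP',proj(f,s['ee_pos']),'grasp',proj(f,s['ee_pos']+[0,0,.05]),'tab',proj(f,(.547,-.1735,.103)),'knob',proj(f,(.526,-.104,.135)), 'same cam',np.abs(f['R']-d0['R']).max())
    hsv=cv2.cvtColor(f['frame'],cv2.COLOR_RGB2HSV); H,S,V=cv2.split(hsv); m=(((H<6)|(H>174))&(S>150)&(V>60)).astype('uint8')
    k,l,st,ce=cv2.connectedComponentsWithStats(m)
    for i in range(1,k):
        if st[i,4]>8: print(st[i],ce[i].round(1))
    # grey vertical finger: depth column
s,f=load('side3')
for v in range(190,222,3): print(v,[ (u,*pt(s,f,u,v).round(3)) for u in (262,265)])
s,f=load('scene3')
for v in range(165,200,3): print(v,[ (u,*pt(s,f,u,v).round(3)) for u in (204,)])
E
```

```text
scene3 [ 0.5427 -0.1593  0.1018] TCP [201.  178.9] grasp [199.  168.3] tab [195.7 179.4] knob [220.5 169.3] same cam 0.0
[272 147   8  14  49] [275.2 153.5]
[195 174   4  12  25] [196.4 178.9]
side3 [ 0.5427 -0.1592  0.1018] TCP [261.7 221.4] grasp [261.9 207.9] tab [264.6 223.7] knob [250.8 202.8] same cam 0.0
[205 187   9  10  52] [208.8 191.4]
[259 219  12  10  64] [264.4 223.8]
190 [(262, np.float64(0.53), np.float64(-0.195), np.float64(0.24)), (265, np.float64(0.55), np.float64(-0.162), np.float64(0.215))]
193 [(262, np.float64(0.539), np.float64(-0.17), np.float64(0.212)), (265, np.float64(0.549), np.float64(-0.167), np.float64(0.208))]
196 [(262, np.float64(0.54), np.float64(-0.168), np.float64(0.2)), (265, np.float64(0.549), np.float64(-0.167), np.float64(0.198))]
199 [(262, np.float64(0.54), np.float64(-0.166), np.float64(0.189)), (265, np.float64(0.55), np.float64(-0.165), np.float64(0.186))]
202 [(262, np.float64(0.539), np.float64(-0.169), np.float64(0.18)), (265, np.float64(0.549), np.float64(-0.166), np.float64(0.176))]
205 [(262, np.float64(0.539), np.float64(-0.17), n
[... 885 characters left out ...]
))]
171 [(204, np.float64(0.615), np.float64(-0.121), np.float64(0.244))]
174 [(204, np.float64(0.52), np.float64(-0.156), np.float64(0.096))]
177 [(204, np.float64(0.533), np.float64(-0.153), np.float64(0.098))]
180 [(204, np.float64(0.541), np.float64(-0.152), np.float64(0.095))]
183 [(204, np.float64(0.554), np.float64(-0.148), np.float64(0.1))]
186 [(204, np.float64(0.562), np.float64(-0.147), np.float64(0.097))]
189 [(204, np.float64(0.566), np.float64(-0.147), np.float64(0.088))]
192 [(204, np.float64(0.575), np.float64(-0.146), np.float64(0.086))]
195 [(204, np.float64(0.586), np.float64(-0.143), np.float64(0.087))]
198 [(204, np.float64(0.584), np.float64(-0.146), np.float64(0.068))]
```

The side view's depth shows the finger ending at about z 0.14. That is roughly 40 mm above the reported TCP, so the fingers passed over the tab. I'll measure the real tip height against the TCP in each picture.

```bash
python3 - <<'E'
from h import *
for n in('side0','scene0','side3','scene3'):
    s,f=load(n); e=s['ee_pos']; R=s['eef_rot']
    vv,uu=np.mgrid[0:384,0:512]; d=f['depth']; K=f['intrinsics']
    c=np.stack([(uu-K[0,2])/K[0,0],(vv-K[1,2])/K[1,1],np.ones_like(d)],-1)*d[...,None]
    X=(c-f['t'])@f['R']; T=(X-e)@R   # tool coords
    m=(d>0)&(np.abs(T[...,0])<.02)&(np.abs(T[...,1])<.07)&(T[...,2]>-.2)&(T[...,2]<.02)&(X[...,2]>.118)
    t=T[m]; print(n,m.sum(),'tool z max pct',np.percentile(t[:,2],[90,98,100]).round(3) if len(t) else '')
    h=np.histogram(t[:,2],np.arange(-.2,.021,.02)); print(h[0])
    k=t[(t[:,2]>np.percentile(t[:,2],90))]; print(k.min(0).round(3),k.max(0).round(3))
E
```

```text
side0 591 tool z max pct [-0.06  -0.044 -0.038]
[ 90 194  38  27  69  57  55  58   3   0   0]
[-0.015 -0.06  -0.059] [ 0.009  0.058 -0.038]
scene0 529 tool z max pct [-0.064 -0.05  -0.046]
[144 217   0   0  15  47  68  38   0   0   0]
[-0.008 -0.05  -0.064] [ 0.01   0.06  -0.046]
side3 619 tool z max pct [-0.063 -0.046 -0.037]
[135 192  41  15  59  62  64  46   5   0   0]
[-0.012 -0.015 -0.063] [ 0.006  0.014 -0.037]
scene3 410 tool z max pct [-0.151 -0.139 -0.135]
[133 194  74   9   0   0   0   0   0   0   0]
[-0.012  0.021 -0.15 ] [ 0.016  0.025 -0.135]
```

The tips really sit about 42 mm behind the reported TCP, in every view and both open and shut. I'll work with that offset: back off, then lower to a reported z of about 0.061.

```bash
cat >> h.py <<'E'
def tips(n,name):
    s,f=shot(n,name); e=s['ee_pos']; R=s['eef_rot']; d=f['depth']; K=f['intrinsics']
    vv,uu=np.mgrid[0:384,0:512]
    c=np.stack([(uu-K[0,2])/K[0,0],(vv-K[1,2])/K[1,1],np.ones_like(d)],-1)*d[...,None]
    X=(c-f['t'])@f['R']; return s,f,X,(X-e)@R
E
python3 -m handwheel '[[-0.015,0,0,0,0],[-0.015,0,0,0,0],[-0.015,0,0,0,0],[0,0,0.012,0,0],[0,0,0.012,0,0],[0,0,0.012,0,0],[0,0,0,0,0],[0,0,0,0,0]]'; python3 - <<'E'
from h import *
s,f,X,T=tips('side','side4')
m=(f['depth']>0)&(np.abs(T[...,0])<.012)&(np.abs(T[...,1])<.014)&(T[...,2]>-.12)&(T[...,2]<.02)
print(s['ee_pos']); print(np.histogram(T[m][:,2],np.arange(-.06,.021,.005)))
t=T[m&(T[...,2]<-.045)]; print(t.min(0),t.max(0),np.median(t,0))
E
```

```text
t: 4.32
ee_pos: [0.556, -0.2036, 0.0651]
eef_rot: [[-0.294, 0.956, -0.001], [0.956, 0.294, 0.0], [0.001, -0.001, -1.0]]
ft_force: [-0.2, -0.6, 0.6]
width: 0.0005
finger_force: 0.0
[ 0.55596538 -0.20357422  0.06512474]
(array([15, 13, 13,  8,  4,  0,  0,  2, 32,  9,  9, 11,  9, 10,  9, 10]), array([-6.00000000e-02, -5.50000000e-02, -5.00000000e-02, -4.50000000e-02,
       -4.00000000e-02, -3.50000000e-02, -3.00000000e-02, -2.50000000e-02,
       -2.00000000e-02, -1.50000000e-02, -1.00000000e-02, -5.00000000e-03,
       -2.77555756e-17,  5.00000000e-03,  1.00000000e-02,  1.50000000e-02,
        2.00000000e-02]))
[-0.01165922 -0.01393579 -0.11832684] [ 0.01030631  0.01321071 -0.04521467] [-0.00785833 -0.00670507 -0.08148404]
```

```bash
python3 -m handwheel '[[0,0,0.003,0,0],[0.006,0,0,0,0],[0.006,0,0,0,0],[0.004,0,0,0,0],[0.002,0,0,0,0],[0.002,0,0,0,0],[0.002,0,0,0,0],[0,0,0,0,0]]'; python3 -m handwheel '[[0.002,0,0,0,0],[0.002,0,0,0,0],[0.002,0,0,0,0],[0.002,0,0,0,0],[0,0,0,0,0]]';python3 -m handwheel '[[0.002,0,0,0,0],[0.002,0,0,0,0],[0.002,0,0,0,0],[0,0,0,0,0]]'
```

```text
t: 5.03
ee_pos: [0.5496, -0.1809, 0.063]
eef_rot: [[-0.296, 0.955, 0.0], [0.955, 0.296, -0.0], [-0.0, 0.0, -1.0]]
ft_force: [0.4, 0.5, -0.2]
width: 0.0006
finger_force: 0.0
t: 5.45
ee_pos: [0.5471, -0.1732, 0.0628]
eef_rot: [[-0.296, 0.955, 0.0], [0.955, 0.296, 0.0], [0.0, 0.0, -1.0]]
ft_force: [0.7, -0.0, -0.5]
width: 0.0006
finger_force: 0.0
t: 5.78
ee_pos: [0.5455, -0.1686, 0.0628]
eef_rot: [[-0.296, 0.955, 0.0], [0.955, 0.296, -0.002], [-0.002, -0.0, -1.0]]
ft_force: [0.6, -2.0, -1.4]
width: 0.0005
finger_force: 1.4
```

```bash
for i in 1 2 3 ; do python3 -m handwheel '[[0.002,0,0,0,0],[0.002,0,0,0,0],[0,0,0,0,0]]' | grep -E 'ee_pos|ft_f|finger'; done; python3 - <<'E'
from h import *
s,f=shot('side','side5'); H,S,V=cv2.split(cv2.cvtColor(f['frame'],cv2.COLOR_RGB2HSV)); m=(((H<6)|(H>174))&(S>150)&(V>60)).astype('uint8')
k,l,st,ce=cv2.connectedComponentsWithStats(m)
for i in range(1,k):
    if st[i,4]>8: print(st[i],ce[i].round(1))
E
```

```text
ee_pos: [0.5454, -0.1682, 0.063]
ft_force: [1.0, -10.0, -3.3]
finger_force: 4.9
ee_pos: [0.5427, -0.16, 0.0627]
ft_force: [0.4, -2.6, 1.0]
finger_force: 1.7
ee_pos: [0.5428, -0.1601, 0.0629]
ft_force: [0.8, -9.5, -3.4]
finger_force: 4.8
[205 187   9  10  52] [208.8 191.4]
[255 218   4   7  16] [255.9 221.2]
```

The force built to 10 N, the plate jumped about 8 mm, then it stopped hard: it has snapped in. Next I'll retreat, rise, open and look from above.

```bash
python3 -m handwheel '[[-0.01,0,0,0,0],[-0.02,0,0,0,0],[0,0,-0.03,0,0],[0,0,-0.03,0,0],[0,0,-0.03,0,0],[0,0,-0.03,0,0.5],[0,0,0,0,1],[0,0,0,0,1],[0,0,0,0,1]]'; python3 - <<'E'
from h import *
s,f=shot('wrist','wrist6'); print(s['ee_pos'])
cv2.imwrite('pics/w6c.png',cv2.resize(cv2.imread('pics/wrist6.png')[60:260,150:400],(750,600),interpolation=cv2.INTER_CUBIC))
E
```

```text
t: 7.33
ee_pos: [0.5501, -0.1841, 0.182]
eef_rot: [[-0.296, 0.955, -0.001], [0.955, 0.296, 0.002], [0.002, -0.001, -1.0]]
ft_force: [-0.3, 0.0, 0.6]
width: 0.0239
finger_force: 0.0
[ 0.55005063 -0.18414254  0.1820119 ]
```

View pics/w6c.png

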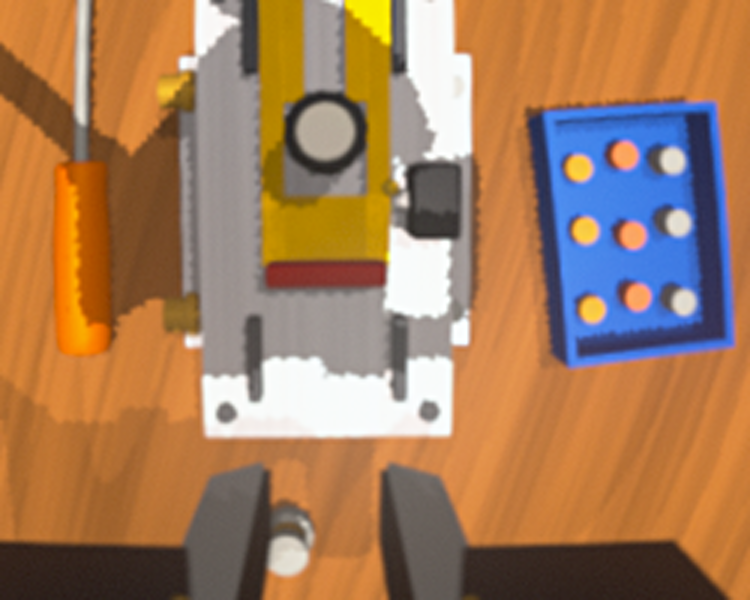

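The plate has moved clearly in: the red tab is at crop (326,273) and the knob top at crop (325,132), with the rod still seated. I'll measure both.

```bash
python3 - <<'E'
from h import *
s,f=load('wrist6'); im=f['frame']; H,S,V=cv2.split(cv2.cvtColor(im,cv2.COLOR_RGB2HSV))
m=np.zeros(H.shape,'uint8'); w=(S<70)&(V>110); m[94:114,248:270]=w[94:114,248:270]
k,l,st,ce=cv2.connectedComponentsWithStats(m); i=1+st[1:,4].argmax(); P=onz(s,f,*ce[i],.150); print('knob',st[i],ce[i],P)
r=(((H<6)|(H>174))&(S>150)&(V>60)); ys,xs=np.where(r[140:165,230:290]); ys+=140; xs+=230
u=xs.mean(); print('tab',u,ys.min(),ys.max()); Q=onz(s,f,u,ys.max()+1,.113); print(Q)
R=s['eef_rot']; d=R.T@(P-s['ee_pos']); print('knob-TCP tool',d,'tab face to axis',(R.T@(P-Q))[:2])
E
```

```text
knob [249  94  19  20 306] [258.         103.32026144] [ 0.5257056  -0.10396459  0.15      ]
tab 257.6015325670498 148 154
[ 0.53931862 -0.14920388  0.113     ]
knob-TCP tool [0.08372105 0.00047125 0.03219486] tab face to axis [0.04732246 0.00034633]
```

```bash
python3 -m handwheel '[[0.021,0,0,0,1],[0.021,0.0005,0,0,1],[0.021,0,0,0,1],[0.021,0,0,0,1],[0,0,0,0,1],[0,0,0,0,1],[0,0,0.03,0,1],[0,0,0.03,0,1],[0,0,0.026,0,1],[0,0,0.01,0,1],[0,0,0.008,0,1],[0,0,0,0,1]]' 4; python3 - <<'E'
from h import *
s,f,X,T=tips('side','side7'); s,f2=shot('scene','scene7')
m=(f['depth']>0)&(np.abs(T[...,0])<.02)&(np.abs(np.abs(T[...,1])-.053)<.01)&(T[...,2]>-.12)&(T[...,2]<.0)
print(s['ee_pos'],s['width']); print(np.histogram(T[m][:,2],np.arange(-.08,.001,.005)))
a=cv2.imread('pics/scene7.png')[140:215,165:275]; b=cv2.imread('pics/side7.png')[175:250,195:305]
cv2.imwrite('pics/crop7.png',np.vstack([cv2.resize(i,(440,300),interpolation=cv2.INTER_CUBIC) for i in (a,b)]))
E
```

```text
t: 8.38
ee_pos: [0.5257, -0.1051, 0.0773]
eef_rot: [[-0.295, 0.956, -0.003], [0.956, 0.295, 0.001], [0.002, -0.002, -1.0]]
ft_force: [-0.6, -0.2, 0.6]
width: 0.094
finger_force: 0.0
[ 0.52668466 -0.10525877  0.07858753] 0.09422955940562182
(array([20, 17, 19, 14, 19, 14, 19, 13,  7,  0,  1,  0,  0,  0,  5, 13]), array([-8.0000000e-02, -7.5000000e-02, -7.0000000e-02, -6.5000000e-02,
       -6.0000000e-02, -5.5000000e-02, -5.0000000e-02, -4.5000000e-02,
       -4.0000000e-02, -3.5000000e-02, -3.0000000e-02, -2.5000000e-02,
       -2.0000000e-02, -1.5000000e-02, -1.0000000e-02, -5.0000000e-03,
        6.9388939e-17]))
```

View pics/crop7.png

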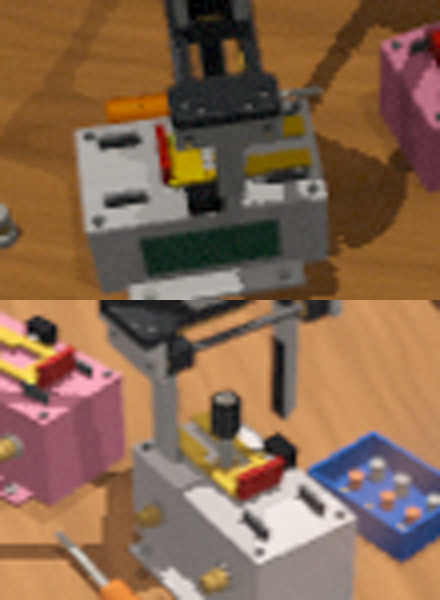

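The fingers straddle the knob (side crop (225,413)) with tips at about z 0.116. I'll close softly.

```bash
python3 -m handwheel '[[0,0,0,0,0.6],[0,0,0,0,0.4],[0,0,0,0,0.3],[0,0,0,0,0.3],[0,0,0,0,0.3]]' 4;  python3 -m handwheel '[[0,0,0,0,0.28],[0,0,0,0,0.26],[0,0,0,0,0.24],[0,0,0,0,0.22],[0,0,0,0,0.2],[0,0,0,0,0.2],[0,0,0,0,0.2],[0,0,0,0,0.2]]' 4
```

```text
t: 8.9
ee_pos: [0.5266, -0.1048, 0.0793]
eef_rot: [[-0.296, 0.955, 0.001], [0.955, 0.296, -0.0], [-0.001, 0.001, -1.0]]
ft_force: [0.1, 0.5, -0.9]
width: 0.0639
finger_force: 0.0
t: 9.57
ee_pos: [0.5262, -0.1048, 0.0787]
eef_rot: [[-0.296, 0.955, -0.0], [0.955, 0.296, -0.0], [0.0, -0.0, -1.0]]
ft_force: [-0.2, -1.2, 0.5]
width: 0.0237
finger_force: 4.0
```

```bash
python3 -m handwheel '[[0,0,0,0,0.1],[0,0,0,0,0.1],[0,0,0,0,0.1],[0,0,0,0,0.1]]' 15 | grep -E 'pos|for|wid';  python3 -m handwheel '[[0,0,-0.001,0,0.1],[0,0,-0.001,0,0.1],[0,0,-0.001,0,0.1],[0,0,-0.001,0,0.1],[0,0,-0.001,0,0.1],[0,0,-0.001,0,0.1],[0,0,0,0,0.1],[0,0,0,0,0.1]]'
```

```text
ee_pos: [0.5262, -0.1047, 0.0787]
ft_force: [-0.7, 0.0, -0.4]
width: 0.0235
finger_force: 15.0
t: 10.57
ee_pos: [0.5264, -0.1047, 0.0849]
eef_rot: [[-0.296, 0.955, 0.0], [0.955, 0.296, -0.0], [-0.0, 0.0, -1.0]]
ft_force: [-0.8, -0.6, -1.4]
width: 0.0237
finger_force: 15.0
```

```bash
python3 -m handwheel '[[0,0,-0.0015,0,0.1],[0,0,-0.0015,0,0.1],[0,0,-0.0015,0,0.1],[0,0,-0.0015,0,0.1],[0,0,-0.0015,0,0.1],[0,0,-0.0015,0,0.1],[0,0,-0.0015,0,0.1],[0,0,-0.0015,0,0.1],[0,0,-0.0015,0,0.1],[0,0,-0.0015,0,0.1],[0,0,-0.001,0,0.1],[0,0,0,0,0.1]]'| grep -E 'pos|for|wid|rot';  python3 -m handwheel '[[0,0,-0.0015,0,0.1],[0,0,-0.0015,0,0.1],[0,0,-0.0015,0,0.1],[0,0,-0.0015,0,0.1],[0,0,-0.0015,0,0.1],[0,0,-0.0015,0,0.1],[0,0,-0.0015,0,0.1],[0,0,-0.0015,0,0.1],[0,0,-0.0015,0,0.1],[0,0,-0.0015,0,0.1],[0,0,-0.001,0,0.1],[0,0,0,0,0.1]]'; python3 -m handwheel '[[0,0,-0.001,0,0.1],[0,0,-0.001,0,0.1],[0,0,0,0,0.1],[0,0,0,0,0.1],[0,0,0,0,0.1],[0,0,0,0,0.1]]'; python3 - <<'E'
from h import *
s,f=shot('side','side8'); print(s['ee_pos'],s['ft_force'],s['joint_velocities'].round(2))
cv2.imwrite('pics/crop8.png',cv2.resize(cv2.imread('pics/side8.png')[155:250,200:310],(660,570),interpolation=cv2.INTER_CUBIC))
E
```

```text
ee_pos: [0.5265, -0.1048, 0.101]
eef_rot: [[-0.296, 0.955, 0.0], [0.955, 0.296, -0.0], [-0.0, 0.0, -1.0]]
ft_force: [0.9, -0.6, -0.5]
width: 0.0242
finger_force: 15.0
t: 12.57
ee_pos: [0.5265, -0.1048, 0.1171]
eef_rot: [[-0.296, 0.955, 0.001], [0.955, 0.296, -0.0], [-0.0, 0.0, -1.0]]
ft_force: [-0.4, 0.0, -1.0]
width: 0.0239
finger_force: 15.0
t: 13.07
ee_pos: [0.5263, -0.1047, 0.1187]
eef_rot: [[-0.295, 0.955, -0.0], [0.955, 0.295, 0.0], [0.0, -0.0, -1.0]]
ft_force: [0.2, -0.2, -1.4]
width: 0.0236
finger_force: 15.0
[ 0.52631655 -0.10470697  0.11873941] [ 0.15240582 -0.15639787 -1.38379134] [-0.03  0.09  0.06 -0.03  0.04 -0.02]
```

View pics/crop8.png

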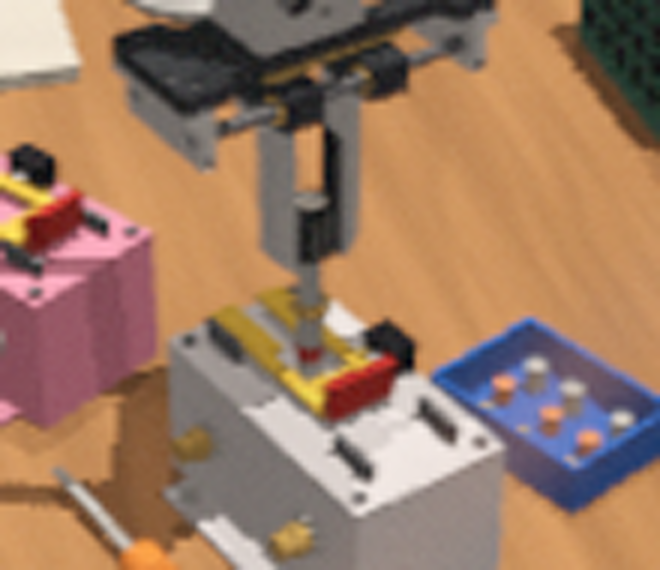

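The red ring shows just above the plate at crop (310,353), and the knob is still held. I'll check the height by ray, then hand in.

```bash
python3 - <<'E'
from h import *
s,f=load('side8')
for n,u,v in(('knob top',200+310/6,155+200/6),('ring',200+310/6,155+353/6)):
    o,d=ray(s,f,u,v); k=np.dot(np.array([.526,-.104])-o[:2],d[:2])/np.dot(d[:2],d[:2]); print(n,o+d*k)
s=state(); print(s['t'],s['width'],s['finger_force'],s['ee_pos'])
print(hand_in())
E
```

```text
knob top [ 0.52876787 -0.10484721  0.18765292]
ring [ 0.52838292 -0.10472835  0.09306255]
13.1167 0.023543755969279427 14.99976709485054 [ 0.52632674 -0.10470264  0.11870083]
the job is handed in; nothing more can be done
None
```

The lock plate is in its detent and the rod is drawn out about 40 mm with its red ring just above the plate, held steady at 15 N; I handed the job in at 13.1 s, but the hand-in returned no verdict.

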